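Open the glue remover's safety cap

ROBOT

A 6-joint arm with a two-finger parallel gripper is mounted at the origin on the work surface. World frame = base frame: x ahead of the robot, y to its left, z up, the work surface at z = 0. Lengths are in mm, angles in degrees, forces in N, time in s.
With the tool pointing down it reaches from about 200 to 875 mm from the base axis. Payload 3.4 kg.
Tool frame: the origin (TCP) lies midway between the tips of the shut fingers; the grasp point (between the pads) lies 19 mm behind it; z points along the fingers, y is the direction in which the jaws open and shut (so a half turn about z gives the same grasp; the last joint's range is limited). The gripper opens to 94 mm and grips with 3 to 60 N. Pads are 16 mm wide; open, the fingers measure 119 mm over their backs; the gripper's body (75 mm by 177 mm) begins 78 mm behind the grasp point.
Start: joints at [61.249, 15.808, 86.224, -0, 77.962, -6.933], TCP at [213.726, 533.841, 205.493] pointing down, gripper open.
Joint ranges: [-165.64, 165.64], [-43.16, 119.46], [12.63, 154.43], [-67.54, 247.53], [6.08, 155.33], [-154.97, 154.97]. Speed limits (degrees/s): [147.25, 147.25, 180, 180, 180, 180].

INTERFACE

Orientations are given as [roll, pitch, yaw] about the fixed x, y, z axes, in that order (R = Rz(yaw) Ry(pitch) Rx(roll)).
In Python, from plant import env, optics, job gives the robot as it stands. The module is installed in compiled form; this text tells all that it offers.
- The arm moves only by the tool arm_command, never from a script. Its argument "series" is one flat list of numbers, 7 for each row, row after row: the shift along the tool's x, y, z in mm, then the turn, a rotation vector about the tool's x, y, z in degrees, then the gripper's target within -1 to 1 (shut at 1, half-way at 0, fully open at -1). A call has 1 to 20 rows; each row is the pose to reach, as a shift and turn from the pose commanded when the call began, along the tool's axes at that moment; what a row does not reach only later rows make up. A row lasts 1/10 s, in which the tool goes at most 50 mm and 8.59 degrees, less where a joint would pass 70% of its speed; a pose out of reach is approached as far as the arm can. A call with a gripper value outside its range is refused whole. The fingers move at their own pace and stop on an object; "grip_force" is the grip in N (left out, the last holds). Time passes only in rows, so rows that repeat a pose let the fingers close. It gives the time, the measured TCP pose, the force and the opening at its end, in the units of the state.
- env.observe(): the state, without advancing time (a new reading comes with each control period).
- optics.camera(name): name is "side" or "top" or "wrist"; returns a dict with "img" (480x640x3 uint8, red, green, blue), "fx", "fy", "cx", "cy" (pixels), "rvec" (rotation vector, rad) and "tvec" (3), from world to camera coordinates, as OpenCV has them; the wrist camera has in their place "mount" (4x4, takes a point from camera to tool coordinates, whose origin is the TCP and whose axes are the flange's). Camera axes: x right, y down, z forward; pixel columns grow to the right and rows downward; lengths in mm; the calibration is good to about 2 mm. A picture is of the moment at which its call begins: read the wrist's pose just before it. There is no depth.
- job.hand_in(): hands the job in, once; it reports no verdict.
The state is a dict: "time_s": time; "joints": joint angles; "joint_vel": joint speeds; "joint_torque": joint torques, N m; "eef_pos": TCP position; "tool_rot": TCP orientation; "ft_force": force on the tool from outside, world axes, zero at the start; "ft_torque": the same for the moment, N m; "width": finger opening in mm.
Only numpy, scipy, OpenCV 4.12 (cv2) and the standard library are available. Lean on these libraries where they do the work, as an engineer would, in place of code of your own. Each camera call takes 0.05 s, during which the arm holds its last target.

TASK

The tape dispenser's rollers are due for a clean, so open the glue remover: the bottle with the red push-and-turn cap, clamped in its holder on the counter. Push the red cap down against its spring, and while it is down turn it counter-clockwise (seen from above) by about a quarter turn until it is free; then lift it off and finish while still holding it, level, straight above the bottle and about 8 cm clear of its mouth: do not put it down or let it go. Leave the blue-capped bottle untouched and the bell, weight, yellow cube and parcel where they are.

Things in the scene. Friction and masses are not known exactly. Their poses are not given: they have to be found in the camera images.
- cap_center (a point): Centre (half-way up, on the axis) of the red ribbed round safety cap on its bottle: 52 mm in diameter, 32 mm high, 40 g, any grasp yaw will do. z up, x along the white line on its top. To free it: push it down at least 5 mm, keep it down and turn it 60 to 110 degrees counter-clockwise seen from above (80 is best), then lift straight up. Clockwise it is stopped. It is clear of the neck after 20 mm of lift.
- bottle_mouth (a point): Centre of the red-capped bottle's mouth (top of its neck, hidden in the cap while that is on), 166 mm above the counter, z up; the locked cap's centre is level with it. Pushed down, the cap bottoms after 8 mm; a spring under it resists with 6 N at first, 11 N at the bottom, and lifts the freed cap only 2 mm above its locked height. Two lugs in the cap lock under the neck's rim.
- bottle: The red-capped bottle, white plastic, yellow and white label, 80 mm in diameter, fixed: its steel holder (130 mm square plate) is screwed to the counter. Origin at the centre of its underside. Below the locked cap's lower rim (150 mm up) are 10 mm of bare neck, 28 mm in diameter, then a sloping shoulder: 44 mm in diameter at 126 mm up, 80 mm in diameter at 106 mm up.
- blue_cap (a point): Centre of the blue cap of the other bottle, same shape and size and holder, blue and white label, cap top 182 mm above the counter. To be left alone; it cannot move.
- blue_bottle: The blue-capped bottle with its holder; origin at the centre of its underside on the counter.
- bell: Chrome counter bell on a black foot, 84 mm in diameter, 57 mm high; origin at the centre of its underside. Leave it in place.
- weight: Pewter weight with a knob, 48 mm in diameter, 60 mm high; origin at the centre of its underside. Leave it in place.
- cube: Yellow plastic parcel measuring cube, open on top, 120 mm each way; origin at the centre of its underside. Leave it in place.
- parcel: Cardboard parcel 130 x 180 x 70 mm (x, y, z); origin at the centre of its underside. Leave it in place.
There are look-alikes about, which are no part of the job. Leave any purple look-alike of the bottle alone.

How it is judged:
By the outcome, as a careful person would: the job done as asked, in the order asked, and still so for the second after the job is handed in, while the arm keeps its last pose, push and grip.
It also fails if it takes over 35 s, if anything falls off the work surface, if the arm or the gripper's body presses on something with over 40 N, if the wrist force passes 120 N, or if a joint passes its speed limit or range.

## Working session

There is one attempt and no reset: what is moved stays moved. The work goes in short steps, Python scripts to look and compute and a tool call to move; the robot and the scene stay as the last step left them, time stands still between calls to the robot, and variables do not carry over. Pictures are saved under pics/ and viewed, and the job is handed in when it is done.

Besides the shell and the picture viewer there is one more tool, called after "Call:" by a JSON object that holds its "name" and its "arguments", one argument or row to a line. arm_command: Moves the arm, as the interface text tells. Its arguments: {"type":"object","properties":{"series":{"type":"array","items":{"type":"number"}},"grip_force":{"type":"number"}},"required":["series"]}

```bash
mkdir -p pics; python3 - <<'E'
from plant import env,optics,job
import cv2
print(env.observe())
for n in ["side","top","wrist"]:
    c=optics.camera(n)
    cv2.imwrite(f"pics/{n}0.png",c["img"][:,:,::-1])
    print(n,{k:v for k,v in c.items() if k!="img"})
E
```

```text
{'time_s': 0.0, 'joints': array([ 6.12497814e+01,  1.58458986e+01,  8.62953934e+01, -1.01424152e-03,
        7.79629719e+01, -6.93144982e+00]), 'joint_vel': array([0.01587078, 0.09967139, 0.00232698, 0.00820493, 0.02871576,
       0.01290699]), 'joint_torque': array([ 7.65501482e-04, -4.04603934e+01, -2.37220395e+01,  7.02043693e-02,
        3.49063135e-02, -1.47560690e-04]), 'eef_pos': array([213.42636553, 533.29243586, 204.62071453]), 'tool_rot': array([-1.79896378e+02, -1.15984368e-02,  1.58181433e+02]), 'ft_force': array([-0.25712719,  0.71081999, -0.64992435]), 'ft_torque': array([0.01900738, 0.04208133, 0.01480111]), 'width': 94.51816462578836}
side {'fx': 438.76533647785124, 'fy': 438.76533647785124, 'cx': 318.16091097586366, 'cy': 235.62351112235618, 'rvec': array([ 2.06870885, -0.42833003,  0.27874268]), 'tvec': array([-438.96657886,  233.76752988,  961.47943477])}
top {'fx': 612.9048032940885, 'fy': 612.9048032940885, 'cx': 324.55494477447223, 'cy': 235.86830958365135, 'rvec': array([ 2.13428462, -2.15790848,  0.13042178]), 'tvec': array([ 104.63077988,  508.43443661, 1591.05739367])}
wrist {'fx': 363.58212523576674, 'fy': 363.58212523576674, 'cx': 325.7965507181914, 'cy': 237.64544583506893, 'mount': array([[-2.24549711e-04, -9.62699127e-01, -2.70574093e-01,
         8.06339968e+01],
       [ 9.99999958e-01, -2.65752621e-04,  1.15643424e-04,
        -3.99548364e-01],
       [-1.83235598e-04, -2.70574056e-01,  9.62699147e-01,
        -1.79153745e+02],
       [ 0.00000000e+00,  0.00000000e+00,  0.00000000e+00,
         1.00000000e+00]])}
```

View pics/side0.png

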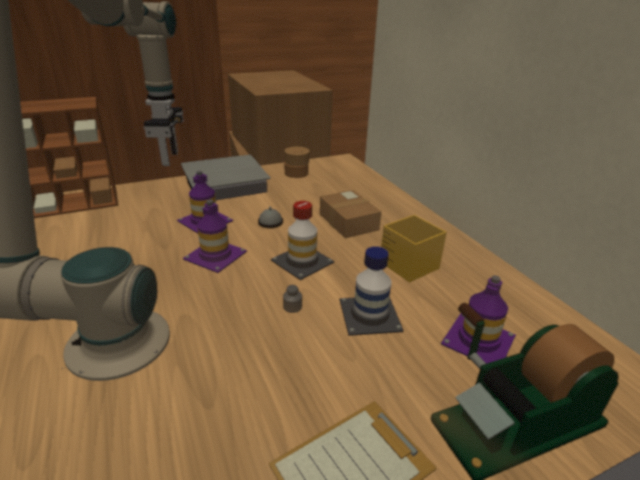

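View pics/top0.png

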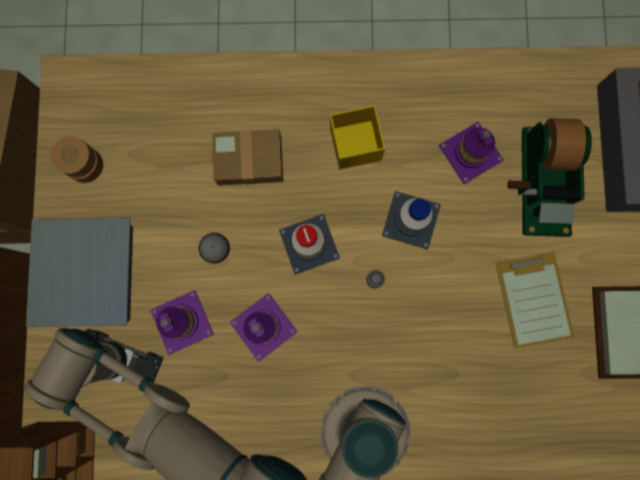

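View pics/wrist0.png

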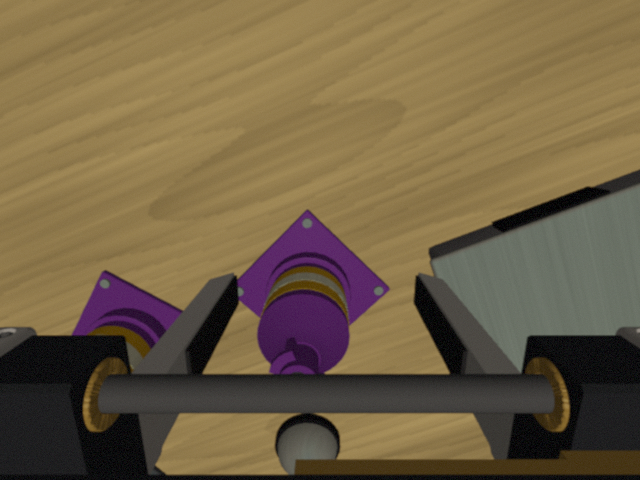

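The top view shows the red cap at about (307,236) with a white line on it, and the side view shows it at about (303,208). The weight is at (375,279) and the blue cap at (421,210) in the top view. I'll measure the cap in both views.

```bash
cat > h.py <<'E'
import numpy as np,cv2
from scipy.spatial.transform import Rotation as R
def ray(c,u,v):
    Rm=cv2.Rodrigues(c["rvec"])[0]; o=-Rm.T@c["tvec"]
    d=Rm.T@np.array([(u-c["cx"])/c["fx"],(v-c["cy"])/c["fy"],1]); return o,d
def atz(c,u,v,z):
    o,d=ray(c,u,v); return o+d*(z-o[2])/d[2]
def proj(c,P): return cv2.projectPoints(np.float64(P).reshape(-1,3),c["rvec"],c["tvec"],np.array([[c["fx"],0,c["cx"]],[0,c["fy"],c["cy"]],[0,0,1.]]),None)[0].reshape(-1,2)
E
python3 - <<'E'
from plant import env,optics
from h import *
ms={}
for n in["top","side"]:
    c=optics.camera(n); ms[n]=c
    h=cv2.cvtColor(c["img"],cv2.COLOR_RGB2HSV)
    m=(((h[...,0]<6)|(h[...,0]>174))&(h[...,1]>150)&(h[...,2]>70)).astype(np.uint8)
    k,l,s,ce=cv2.connectedComponentsWithStats(m)
    for i in range(1,k):
        if s[i,4]>40: print(n,s[i],ce[i])
c=ms["top"]
print("top centre at z182/166",atz(c,307,236,182),atz(c,307,236,166))
print("weight",atz(c,375,279,50),"blue",atz(c,421,210,182),"bell",atz(c,213,248,40))
P=[]
cv2.imwrite("pics/t1.png",cv2.resize(c["img"][200:280,260:360,::-1],None,fx=8,fy=7.5,interpolation=cv2.INTER_CUBIC)[:600])
s=ms["side"]; cv2.imwrite("pics/s1.png",cv2.resize(s["img"][190:290,260:350,::-1],None,fx=6,fy=6,interpolation=cv2.INTER_CUBIC))
p=atz(c,307,236,182)
print("side proj of top,center,bottom",proj(s,[[p[0],p[1],182],[p[0],p[1],166],[p[0],p[1],150]]))
E
```

```text
top [296 225  21  22 292] [306.31849315 235.56164384]
side [294 202  17  17 183] [301.7431694  209.75409836]
top centre at z182/166 [489.88075354 139.5933393  182.        ] [492.04143799 140.24817398 166.        ]
weight [392.78558234 -31.1784904   50.        ] blue [ 550.05541847 -136.68379606  182.        ] bell [480.00865339 394.20733092  40.        ]
side proj of top,center,bottom [[301.09610047 204.96648749]
 [301.06886941 210.37558557]
 [301.04201335 215.71019218]]
```

```bash
ls pics
```

```text
s1.png
side0.png
t1.png
top0.png
wrist0.png
```

View pics/t1.png

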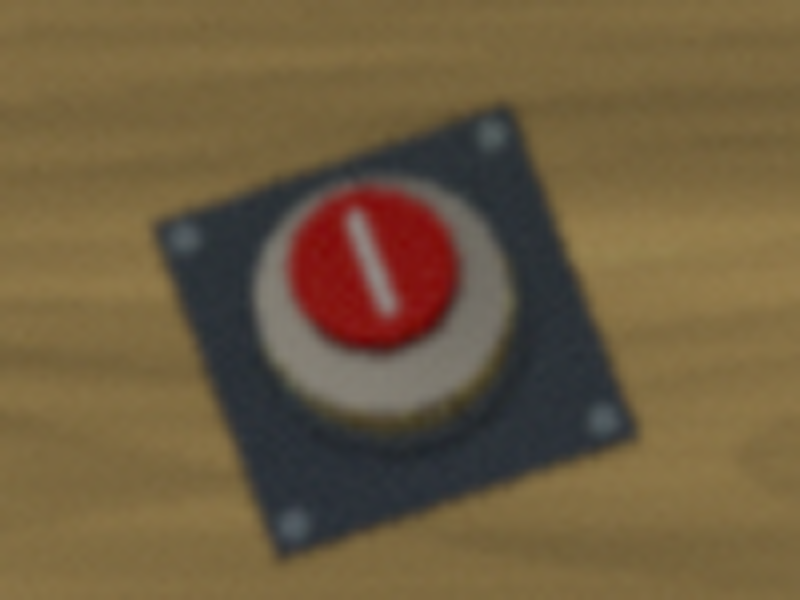

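View pics/s1.png

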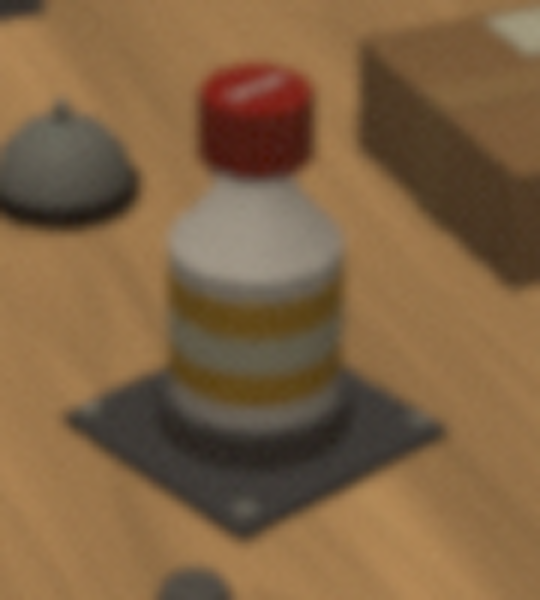

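```bash
cat >> h.py <<'E'
def shift(p,rot,target):
    return R.from_euler("xyz",rot,degrees=True).as_matrix().T@(np.array(target)-np.array(p))
def wrist_proj(c,s,P):
    T=np.eye(4);T[:3,:3]=R.from_euler("xyz",s["tool_rot"],degrees=True).as_matrix();T[:3,3]=s["eef_pos"]
    M=np.linalg.inv(T@c["mount"]); return proj({**c,"rvec":cv2.Rodrigues(M[:3,:3])[0],"tvec":M[:3,3]},P)
def wcam(c,s):
    T=np.eye(4);T[:3,:3]=R.from_euler("xyz",s["tool_rot"],degrees=True).as_matrix();T[:3,3]=s["eef_pos"]
    M=np.linalg.inv(T@c["mount"]); return {**c,"rvec":cv2.Rodrigues(M[:3,:3])[0].ravel(),"tvec":M[:3,3]}
E
python3 - <<'E'
from h import *
print(shift([213.726,533.841,205.493],[180,0,158.181],[490,139.5,300]))
from plant import optics
c=optics.camera("top"); s=optics.camera("side")
# two-view: intersect rays of cap centre
o1,d1=ray(c,306.6,235.7); 
o2,d2=ray(s,302.8,210-5.0)
A=np.c_[d1,-d2]; t=np.linalg.lstsq(A,o2-o1,rcond=None)[0]; print(o1+d1*t[0],o2+d2*t[1])
# plate corners in top (crop coords)
k=np.array([[510,105],[155,222],[283,557],[635,435]])/[8,7.5]+[260,200]
q=[atz(c,*x,5) for x in k]; print(np.round(q),np.mean(q,0))
E
```

```text
[-403.04942824 -263.40711029  -94.507     ]
[490.79337648 140.60622991 180.73708063] [494.61022912 139.26203704 181.19855627]
[[574. 101.   5.]
 [532. 222.   5.]
 [411. 179.   5.]
 [453.  60.   5.]] [492.34854518 140.34056041   5.        ]
```

Call:
{"name": "arm_command", "arguments": {
  "series": [0,0,-50,0,0,0,-1,0,0,-95,0,0,0,-1,-403,-263,-95,0,0,60,-1,-403,-263,-95,0,0,60,-1,-403,-263,-95,0,0,60,-1,-403,-263,-95,0,0,60,-1,-403,-263,-95,0,0,60,-1,-403,-263,-95,0,0,60,-1,-403,-263,-95,0,0,60,-1,-403,-263,-95,0,0,60,-1,-403,-263,-95,0,0,60,-1,-403,-263,-95,0,0,60,-1,-403,-263,-95,0,0,60,-1,-403,-263,-95,0,0,60,-1]
}}

```text
time_s: 1.75
eef_pos: [490.1, 139.6, 300.2]
tool_rot: [-180.0, -0.0, 98.1]
ft_force: [-1.1, 0.3, -0.2]
width: 93.7
```

```bash
python3 - <<'E'
from plant import env,optics
from h import *
s=env.observe(); c=optics.camera("wrist"); print(s["time_s"],s["joints"],s["eef_pos"],s["tool_rot"],s["ft_force"],s["width"])
w=wcam(c,s); th=np.linspace(0,2*np.pi,40)
im=c["img"][:,:,::-1].copy(); cv2.imwrite("pics/w1.png",im)
print(proj(w,[[491.5,140,182]]))
h=cv2.cvtColor(c["img"],cv2.COLOR_RGB2HSV)
m=(((h[...,0]<6)|(h[...,0]>174))&(h[...,1]>150)&(h[...,2]>70)).astype(np.uint8)
k,l,st,ce=cv2.connectedComponentsWithStats(m)
for i in range(1,k):
    if st[i,4]>40: print(st[i],ce[i],atz(w,*ce[i],182))
for P in([491.5+26*np.cos(t),140+26*np.sin(t),182] for t in th):
    cv2.circle(im,tuple(np.int32(proj(w,[P])[0])),1,(0,255,0),-1)
cv2.imwrite("pics/w1o.png",im)
E
```

```text
1.75 [ 8.03673677e+00  7.80270403e+00  8.35174483e+01  4.74453478e-02
  8.87254999e+01 -5.01105727e-02] [490.06976532 139.60998754 300.24946231] [-1.79954389e+02 -4.74726636e-02  9.80857542e+01] [-1.10686786  0.27392359 -0.17055534] 93.71508377179609
[[329.72583905 232.81092438]]
[ 300  195   60   63 2597] [329.04466692 226.14940316] [490.10004051 145.66438043 182.        ]
```

View pics/w1o.png

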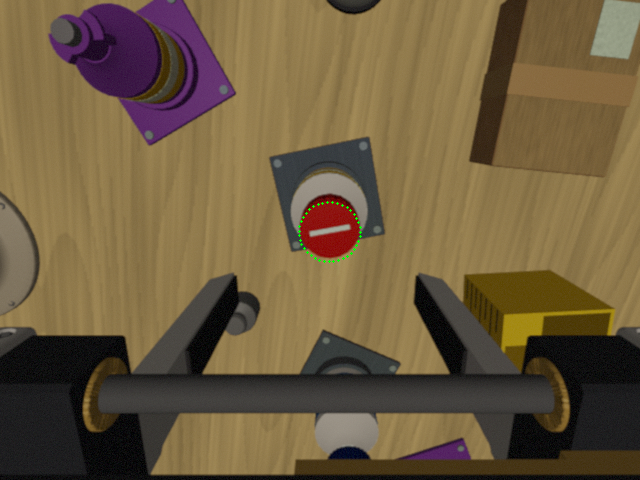

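The green predicted circle sits on the cap top to within about 2 px, at (330,231) in the picture, so the cap is at about (491.3, 140.8). I'll descend around it and close the jaws.

Call:
{"name": "arm_command", "arguments": {
  "series": [1.2,1.4,40,0,0,0,-1,1.2,1.4,80,0,0,0,-1,1.2,1.4,110,0,0,0,-1,1.2,1.4,135,0,0,0,-1,1.2,1.4,153,0,0,0,-1,1.2,1.4,153,0,0,0,-1,1.2,1.4,153,0,0,0,-1]
}}

```text
time_s: 2.5
eef_pos: [491.0, 142.5, 148.0]
tool_rot: [180.0, -0.0, 98.3]
ft_force: [0.3, 0.2, -0.4]
width: 93.7
```

```bash
python3 - <<'E'
from plant import env,optics
from h import *
s=env.observe(); c=optics.camera("wrist"); print(s["time_s"],s["eef_pos"],s["tool_rot"],s["ft_force"],s["width"])
cv2.imwrite("pics/w2.png",c["img"][:,:,::-1])
w=wcam(c,s)
print(proj(w,[[491.3,140.8,182]]))
c=optics.camera("side");cv2.imwrite("pics/s2.png",cv2.resize(c["img"][130:290,220:400,::-1],None,fx=3.5,fy=3.5,interpolation=cv2.INTER_CUBIC))
E
```

```text
2.5 [490.99377228 142.45001274 148.0463072 ] [ 1.79975659e+02 -1.97500762e-02  9.82870360e+01] [ 0.27864165  0.16822423 -0.36618864] 93.71200238335202
[[329.80540768 324.86009947]]
```

View pics/w2.png

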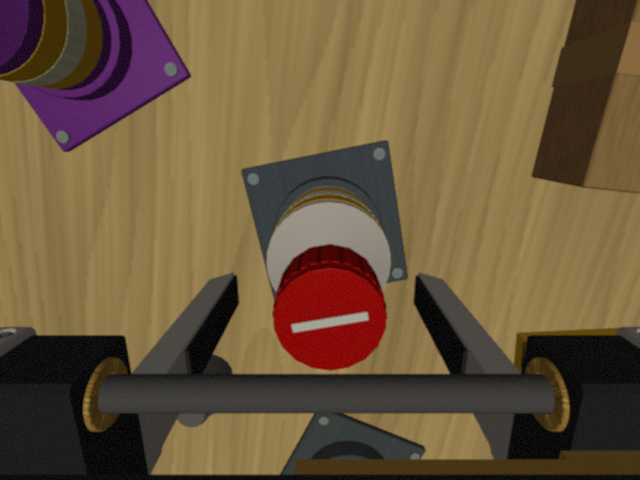

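View pics/s2.png

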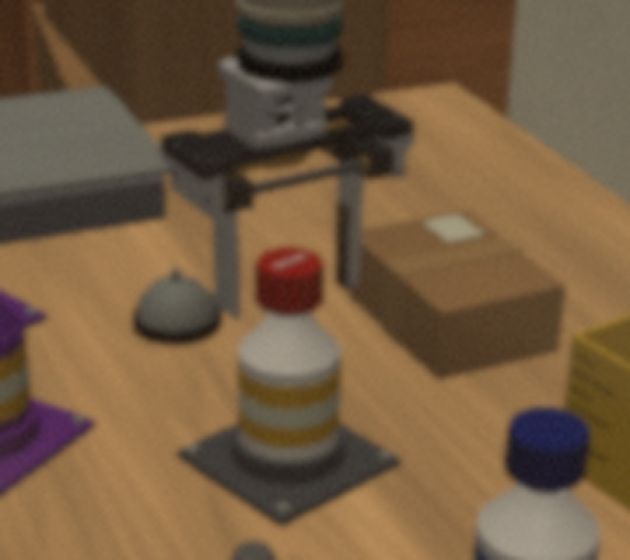

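```bash
python3 - <<'E'
from plant import env,optics
from h import *
s=env.observe(); c=optics.camera("wrist"); w=wcam(c,s)
print(s["eef_pos"],s["tool_rot"])
P=np.array([491.3,140.8,182])
q=shift(s["eef_pos"],s["tool_rot"],P); print("tool",q)
print("cam",np.linalg.inv(c["mount"])@np.r_[q,1]); print("cam2",cv2.Rodrigues(w["rvec"])[0]@P+w["tvec"],w["rvec"])
print(proj(w,[P]))
h=cv2.cvtColor(c["img"],cv2.COLOR_RGB2HSV)
m=(((h[...,0]<6)|(h[...,0]>174))&(h[...,1]>200)&(h[...,2]>120)).astype(np.uint8)*255
m=cv2.morphologyEx(m,cv2.MORPH_CLOSE,np.ones((9,9)))
cn=max(cv2.findContours(m,0,cv2.CHAIN_APPROX_NONE)[0],key=cv2.contourArea)
# use lower 60% of contour (top face edge)
pts=cn[:,0]; e=cv2.fitEllipse(pts[pts[:,1]>300].astype(np.float32)); print(e, pts[:,1].max(),pts[:,0].min(),pts[:,0].max())
print("cap world",atz(w,*e[0],182))
E
```

```text
[492.04987196 142.11601581 148.90654872] [ 1.79842301e+02 -1.38204021e-02  9.82436000e+01]
tool [ -1.1869172   -0.83972728 -33.09617514]
cam [  0.86482327  38.10258875 162.43994854   1.        ]
cam2 [  0.86482327  38.10258875 162.43994854] [-2.86108151 -0.20538007 -0.03177502]
[[327.73224625 322.92877866]]
((327.3011474609375, 315.79766845703125), (101.12622833251953, 110.215576171875), 90.39912414550781) 367 272 382
cap world [490.60123984 144.25783039 182.        ]
```

The cap is in the middle between the jaws, at about (328,321) in the wrist picture. The 1 mm disagreement is reading noise. I'll close gently.

Call:
{"name": "arm_command", "arguments": {
  "series": [0.8,0,0,0,0,0,1,0.8,0,0,0,0,0,1,0.8,0,0,0,0,0,1,0.8,0,0,0,0,0,1,0.8,0,0,0,0,0,1,0.8,0,0,0,0,0,1,0.8,0,0,0,0,0,1,0.8,0,0,0,0,0,1],
  "grip_force": 45
}}

```text
time_s: 3.45
eef_pos: [492.6, 142.2, 147.5]
tool_rot: [179.9, -0.0, 98.2]
ft_force: [5.5, 0.5, -2.9]
width: 51.6
```

```bash
python3 - <<'E'
from plant import env
s=env.observe(); print({k:s[k].round(2) if hasattr(s[k],'round') else s[k] for k in ("time_s","eef_pos","tool_rot","ft_force","ft_torque","width","joints")})
E
```

```text
{'time_s': 3.45, 'eef_pos': array([492.58, 142.19, 147.54]), 'tool_rot': array([179.85,  -0.  ,  98.18]), 'ft_force': array([ 5.54,  0.54, -2.87]), 'ft_torque': array([ 0.04, -0.74, -0.01]), 'width': 51.61071613405449, 'joints': array([ 8.32, 12.73, 99.17,  0.  , 67.95,  0.14])}
```

Call:
{"name": "arm_command", "arguments": {
  "series": [0,1,0,0,0,0,1,0,1,3,0,0,0,1,0,1,6,0,0,0,1,0,1,8,0,0,0,1,0,1,8,0,0,0,1,0,1,8,0,0,0,1],
  "grip_force": 55
}}

```text
time_s: 4.05
eef_pos: [492.6, 142.2, 141.2]
tool_rot: [179.9, 0.0, 98.2]
ft_force: [0.7, -0.1, 9.4]
width: 51.5
```

```bash
python3 - <<'E'
from plant import env,optics
from h import *
s=env.observe(); print({k:s[k].round(2) if hasattr(s[k],'round') else s[k] for k in ("time_s","eef_pos","tool_rot","ft_force","ft_torque","width","joints")})
c=optics.camera("wrist");cv2.imwrite("pics/w3.png",c["img"][:,:,::-1])
c=optics.camera("side");cv2.imwrite("pics/s3.png",cv2.resize(c["img"][150:290,240:360,::-1],None,fx=4,fy=4,interpolation=cv2.INTER_CUBIC))
E
```

```text
{'time_s': 4.05, 'eef_pos': array([492.64, 142.19, 141.23]), 'tool_rot': array([1.7989e+02, 1.0000e-02, 9.8190e+01]), 'ft_force': array([ 0.66, -0.11,  9.44]), 'ft_torque': array([-0.15,  0.07,  0.03]), 'width': 51.527177614879285, 'joints': array([ 8.330e+00,  1.307e+01,  9.970e+01, -1.000e-02,  6.713e+01,
        1.500e-01])}
```

View pics/w3.png

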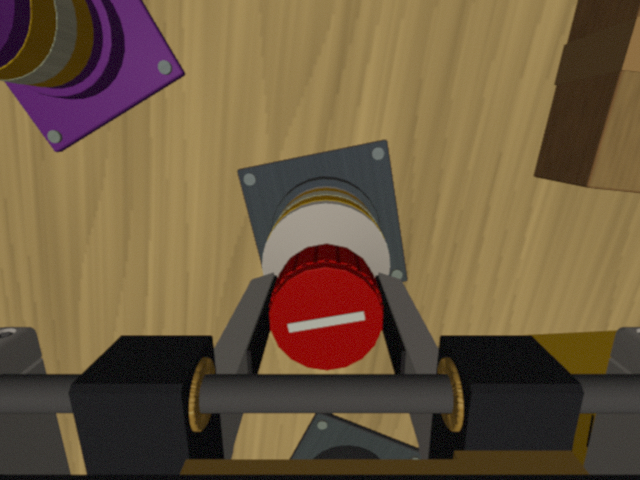

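View pics/s3.png

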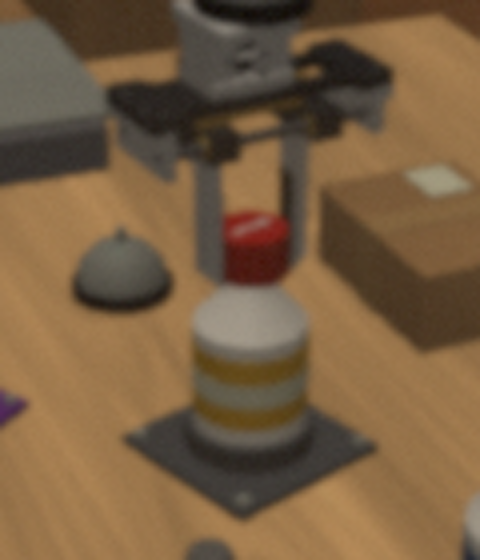

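The wrist view shows the cap between both pads, its top centred at about (327,320). The force of 9.4 N corresponds to about 5.5 mm down. I'll push 2.5 mm more, then turn counter-clockwise, which is negative about tool z.

Call:
{"name": "arm_command", "arguments": {
  "series": [0,0,2.5,0,0,0,1,0,0,2.5,0,0,0,1,0,0,2.5,0,0,-5,1,0,0,2.5,0,0,-10,1,0,0,2.5,0,0,-15,1],
  "grip_force": 58
}}

```text
time_s: 4.65
eef_pos: [492.8, 142.6, 139.4]
tool_rot: [179.8, 0.0, 113.4]
ft_force: [-0.1, 1.3, 11.3]
width: 51.8
```

```bash
python3 - <<'E'
from plant import env,optics
from h import *
s=env.observe(); print({k:s[k].round(2) if hasattr(s[k],'round') else s[k] for k in ("time_s","eef_pos","tool_rot","ft_force","ft_torque","width","joints")})
c=optics.camera("wrist");cv2.imwrite("pics/w4.png",c["img"][:,:,::-1])
E
```

```text
{'time_s': 4.65, 'eef_pos': array([492.76, 142.63, 139.43]), 'tool_rot': array([179.84,   0.  , 113.37]), 'ft_force': array([-0.09,  1.25, 11.26]), 'ft_torque': array([ 0.01,  0.19, -0.04]), 'width': 51.81825197063544, 'joints': array([ 8.340e+00,  1.314e+01,  9.987e+01,  4.000e-02,  6.683e+01,
       -1.505e+01])}
```

View pics/w4.png

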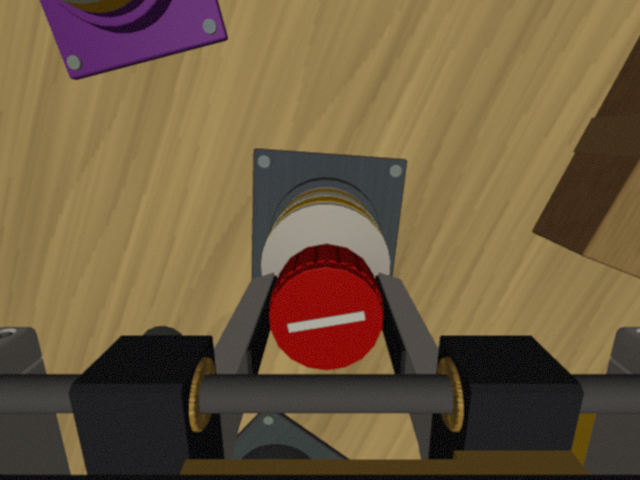

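The white line stays at (288,328) to (365,316) in the gripper's view, so the cap turns with the jaws. I'll carry on to about 82° in total.

Call:
{"name": "arm_command", "arguments": {
  "series": [0,0,0,0,0,-7,1,0,0,0,0,0,-14,1,0,0,0,0,0,-21,1,0,0,0,0,0,-28,1,0,0,0,0,0,-35,1,0,0,0,0,0,-42,1,0,0,0,0,0,-49,1,0,0,0,0,0,-56,1,0,0,0,0,0,-62,1,0,0,0,0,0,-67,1,0,0,0,0,0,-67,1,0,0,0,0,0,-67,1]
}}

```text
time_s: 5.9
eef_pos: [492.5, 142.7, 139.4]
tool_rot: [179.9, 0.1, -179.8]
ft_force: [-0.5, 1.4, 12.4]
width: 51.7
```

```bash
python3 - <<'E'
from plant import env,optics
from h import *
s=env.observe(); print({k:s[k].round(2) if hasattr(s[k],'round') else s[k] for k in ("time_s","eef_pos","tool_rot","ft_force","ft_torque","width","joints")})
c=optics.camera("wrist");cv2.imwrite("pics/w5.png",c["img"][:,:,::-1])
E
```

```text
{'time_s': 5.9, 'eef_pos': array([492.47, 142.71, 139.42]), 'tool_rot': array([ 1.7994e+02,  1.2000e-01, -1.7981e+02]), 'ft_force': array([-0.52,  1.42, 12.35]), 'ft_torque': array([0.17, 0.19, 0.03]), 'width': 51.68270773947616, 'joints': array([ 8.350e+00,  1.314e+01,  9.988e+01,  5.000e-02,  6.685e+01,
       -8.186e+01])}
```

View pics/w5.png

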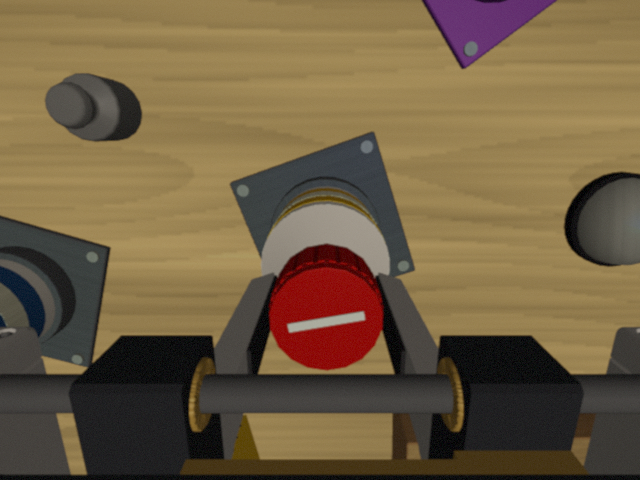

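The cap has turned 82° with the line unmoved relative to the jaws, so there was no slip. I'll lift straight up in stages.

Call:
{"name": "arm_command", "arguments": {
  "series": [0,0,-4,0,0,0,1,0,0,-8,0,0,0,1,0,0,-12,0,0,0,1,0,0,-16,0,0,0,1,0,0,-16,0,0,0,1]
}}

```text
time_s: 6.45
eef_pos: [491.3, 142.1, 153.0]
tool_rot: [-180.0, -0.1, -179.8]
ft_force: [0.1, 0.7, -0.3]
width: 51.8
```

```bash
python3 - <<'E'
from plant import env,optics
from h import *
s=env.observe(); print({k:s[k].round(2) if hasattr(s[k],'round') else s[k] for k in ("time_s","eef_pos","tool_rot","ft_force","ft_torque","width","joints")})
E
```

```text
{'time_s': 6.45, 'eef_pos': array([491.3 , 142.1 , 152.98]), 'tool_rot': array([-1.7999e+02, -9.0000e-02, -1.7981e+02]), 'ft_force': array([ 0.05,  0.69, -0.27]), 'ft_torque': array([-0.01,  0.05, -0.04]), 'width': 51.76083962983317, 'joints': array([  8.33,  12.51,  98.64,   0.  ,  68.94, -81.86])}
```

The force is about 0 N at 5.5 mm above the locked height, so the lugs are free. I'll lift the rest of the way.

Call:
{"name": "arm_command", "arguments": {
  "series": [0,0,-8,0,0,0,1,0,0,-16,0,0,0,1,0,0,-28,0,0,0,1,0,0,-44,0,0,0,1,0,0,-60,0,0,0,1,0,0,-74,0,0,0,1,0,0,-82,0,0,0,1,0,0,-82,0,0,0,1,0,0,-82,0,0,0,1,0,0,-82,0,0,0,1,0,0,-82,0,0,0,1]
}}

```text
time_s: 7.55
eef_pos: [491.7, 142.2, 234.2]
tool_rot: [-180.0, -0.1, -179.8]
ft_force: [-0.6, -1.2, -0.5]
width: 51.5
```

```bash
python3 - <<'E'
from plant import env,optics
from h import *
s=env.observe(); print({k:s[k].round(2) if hasattr(s[k],'round') else s[k] for k in ("time_s","eef_pos","tool_rot","ft_force","ft_torque","width","joints")})
c=optics.camera("wrist");cv2.imwrite("pics/w6.png",c["img"][:,:,::-1])
c=optics.camera("side");cv2.imwrite("pics/s6.png",cv2.resize(c["img"][120:290,220:400,::-1],None,fx=3.5,fy=3.5,interpolation=cv2.INTER_CUBIC))
h=cv2.cvtColor(c["img"],cv2.COLOR_RGB2HSV)
m=(((h[...,0]<6)|(h[...,0]>174))&(h[...,1]>150)&(h[...,2]>70)).astype(np.uint8)
k,l,st,ce=cv2.connectedComponentsWithStats(m)
print([(st[i],ce[i]) for i in range(1,k) if st[i,4]>40], proj(c,[[491.5,141.5,z] for z in (246,254,262)]))
c=optics.camera("top");cv2.imwrite("pics/t6.png",c["img"][:,:,::-1])
E
```

```text
{'time_s': 7.55, 'eef_pos': array([491.73, 142.15, 234.22]), 'tool_rot': array([-1.7999e+02, -9.0000e-02, -1.7982e+02]), 'ft_force': array([-0.63, -1.15, -0.45]), 'ft_torque': array([0.05, 0.01, 0.01]), 'width': 51.49590605428543, 'joints': array([ 8.330e+00,  9.490e+00,  9.062e+01,  1.000e-02,  7.999e+01,
       -8.185e+01])}
[(array([293, 170,  10,  13,  76], dtype=int32), array([297.23684211, 176.03947368]))] [[301.51101106 182.18423413]
 [301.5266328  179.29571314]
 [301.54236735 176.38633414]]
```

View pics/w6.png

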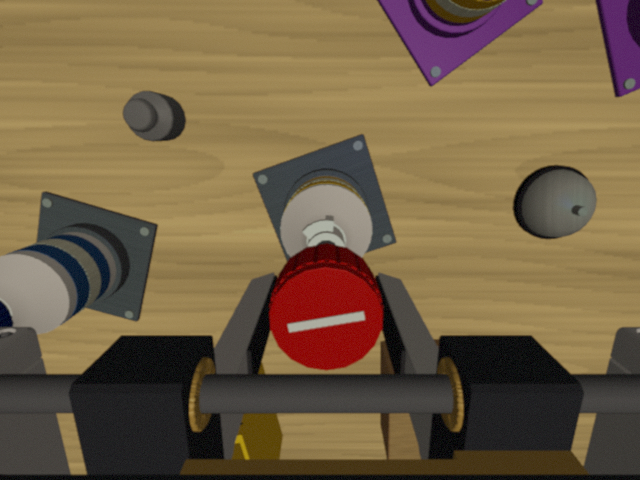

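View pics/s6.png

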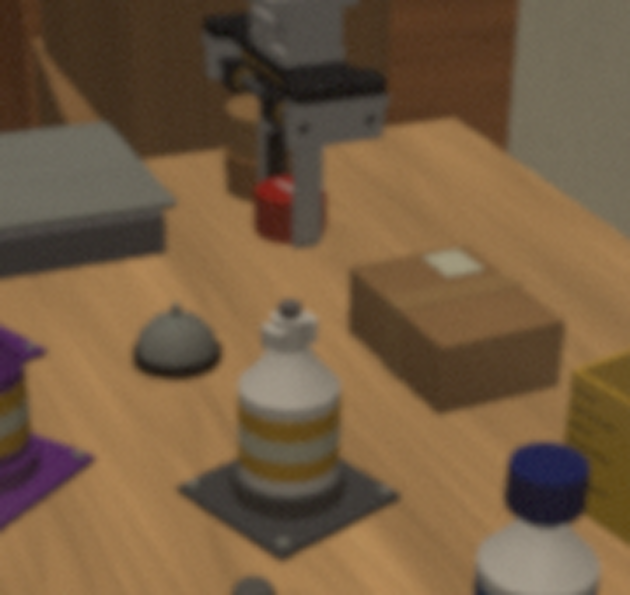

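View pics/t6.png

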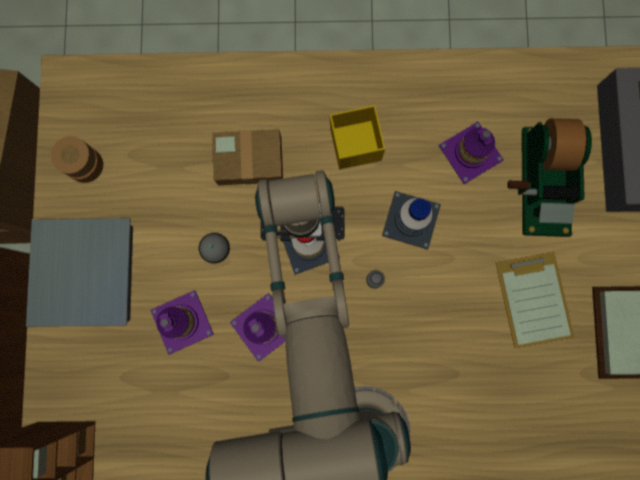

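The side view shows the cap held at about (302,180), which puts its centre at z ≈ 254, over the bare neck. The neck is visible in the wrist view at (325,235). The bell, weight, cube, parcel and blue bottle are all in their places in the top view. I'll hand in now.

```bash
python3 - <<'E'
from plant import env,job
print(job.hand_in()); s=env.observe(); print(s["time_s"],s["eef_pos"],s["tool_rot"],s["width"])
E
```

```text
the job is handed in; nothing more can be done
None
the job is handed in; nothing more can be done
```

The red cap is off the glue remover. The arm is still holding it level above the bottle, and the job is handed in; the hand-in gave no verdict.

- **Opening:** I pushed the cap down about 8 mm (11–12 N on the wrist), then turned it 82° counter-clockwise. It didn't slip in the jaws. It came free with about 0 N on the wrist as I began lifting it straight up.
- **Final position:** By the arm's reading and the side picture, the cap's centre is about 88 mm above the mouth and its lower rim about 72 mm above. "About 8 cm clear" could mean either one, so I stopped between the two.
- **Level and centred:** The gripper's tilt reads about 0.1°. The cap is within about 1–2 mm of the bottle's axis, as far as the measurements can tell.
- **Rest of the scene:** In the last pictures the bell, weight, cube, parcel and blue-capped bottle look unmoved. Robot time was about 7.7 s of the 35 s allowed.
- **Disagreements:** Camera and arm readings of the cap's position differed by 1–4 mm. The jaws closing on the cap showed a sideways force of about 5 N, so I shifted the gripper 1 mm and the force dropped to under 1 N. I couldn't read the state after handing in, so the final second is unchecked.

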